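# Clamp the circuit board in its soldering fixture

## Robot

A 6-joint arm with a two-finger parallel gripper is mounted at the origin on the work surface. World frame = base frame: x ahead of the robot, y to its left, z up, the work surface at z = 0. Lengths are in mm, angles in degrees, forces in N, time in s.
With the tool pointing down it reaches from about 350 to 850 mm from the base axis. Payload 8.1 kg.
Tool frame: the origin (TCP) lies midway between the tips of the shut fingers; the grasp point (between the pads) lies 19 mm behind it; z points along the fingers, y is the line along which they close (so a half turn about z gives the same grasp; the last joint's range is limited). The gripper opens to 85 mm and grips with 20 to 120 N. Pads are 22 mm wide; open, the fingers measure 114 mm over their backs; the gripper's body (76 mm by 85 mm) begins 54 mm behind the grasp point. The pads swing forward as they close: fully open they stand 13 mm farther back than shut.
Start: joints at [62.143, 7.471, 85.268, -0, 87.261, -4.893], TCP at [234.073, 552.463, 231.292] pointing down, gripper open.
Joint ranges: [-169.43, 169.43], [-51.17, 129.36], [1.28, 143.12], [-76.62, 256.62], [0, 156.53], [-152.29, 152.29]. Speed limits (degrees/s): [136.94, 136.94, 159.86, 180, 180, 180].

## Interface

Orientations are given as [roll, pitch, yaw] about the fixed x, y, z axes, in that order (R = Rz(yaw) Ry(pitch) Rx(roll)).
In Python, from bench import sense, snapshot, camera_params, hand_in, masks_of, pinpoint gives the robot as it stands.
- The arm moves only by the tool step_arm, never from a script. Its argument "targets" is a list of rows, each an object with "angular": the turn, a rotation vector about the tool's x, y, z scaled (see below), a list of three; "dp": the shift along the tool's x, y, z scaled (see below), a list of three; "fingers": the closure, from 0 (fully open) to 1 (shut). A call has exactly 8 rows; each row is the pose to reach, as a shift and turn from the pose commanded when the call began, along the tool's axes at that moment, turning the shorter way round; what a row does not reach only later rows make up. The controller multiplies each number of a shift by 0.2 m and each number of a turn by 180 degrees. A row lasts 1/8 s, in which the tool goes at most 62.5 mm and 10.7 degrees, less where a joint would pass 70% of its speed; a pose out of reach is approached as far as the arm can. A call with a number of a shift or a turn outside -1 to 1 is refused whole. A call with a gripper value outside its range is refused whole. The fingers move at their own pace and stop on an object; "newtons" is the grip in N (left out, the last holds). Time passes only in rows, so rows that repeat a pose let the fingers close, or fill a call up. It gives the time, the measured TCP pose, the force, the opening and the grip force at its end, in the units of the state.
- sense(): the state, without advancing time (a new reading comes with each control period).
- snapshot(name): name is "side" or "top"; returns the picture (420x560x3 uint8, blue, green, red); there is no depth.
- camera_params(name): a dict with "vfov" (degrees; the focal length in pixels is half the picture's height over the tangent of half this angle, whatever the lens; pixels are square), "cx", "cy" (the principal point, pixels), "D" ([k1, k2, p1, p2, k3] as OpenCV has them; the pictures are not rectified), "R" (3x3) and "t" (3): a world point X has camera coordinates R X + t. Camera axes: x right, y down, z forward; pixel columns grow to the right and rows downward; lengths in mm; the calibration is good to about 2 mm. A picture is of the moment at which its call begins. camera_params takes no time and is no camera call.
- hand_in(): hands the job in; it is judged then, once.
Trained networks look in the newest picture that a camera, given by its name, has taken for a name from the list of things; names that differ only in an ending like _2 or _b are one class to them, and where a whole thing is asked for, a point or a joint stands for the part that bears it (a point fixed in the world has none). Each returns a list of dicts, best first, with "conf" (0 to 1); they miss things now and then, are a little off and sometimes report something else, mostly with a low value. They report only what shows in the picture. A call takes as long as a camera call.
- masks_of(camera, label): "pixels" (420x560 bool, what is visible of it) and "at" ([column, row] in pixels, amid what is visible of it).
- pinpoint(camera, label): "at" ([column, row] in pixels: a listed point, or the origin of a listed thing).
The state is a dict: "time": time; "joint_pos": joint angles; "qd": joint speeds; "joint_efforts": joint torques, N m; "tool_pos": TCP position; "tcp_rot": TCP orientation; "ft_force": force on the tool from outside, world axes, zero at the start; "wrist_torque": the same for the moment, N m; "finger_gap": finger opening in mm; "grip_force": force on a finger pad.
Only numpy, scipy, OpenCV 4.12 (cv2) and the standard library are available. Lean on these libraries where they do the work, as an engineer would, in place of code of your own. Each camera call takes 0.05 s, during which the arm holds its last target. There are 200 camera calls.

## Task

Get the circuit board clamped for soldering: with a finger, push the yellow clamp strap round over the board until it is fully home against its stop, and only then push the red cam lever down flat on top of it. Do not touch the board, leave the other things on the bench where they are, and finish with the robot clear of everything.

Things in the scene. Friction and masses are not known exactly. Their poses are not given: they have to be found in the camera images.
- fixture: clamping fixture fixed to the bench: aluminium base 130 (x) x 350 (y) x 12 mm, y from -165 to +185 mm. Origin on the bench surface below the board's middle. +x points roughly away from the robot, +y to the robot's left (turned up to 0.4 rad). Strap pivot at y -120 mm, blue lever latch at the other end. Strap and pad apart, nothing within 90 mm of the origin is higher than 25 mm above the bench
- strap (a joint): yellow strap's angle about its vertical pivot: 0 = home at its stop, along fixture +y over the board (hard limit); grows as it opens, counter-clockwise from above, towards the robot. At angle a it points from the pivot along (-sin a, cos a) in fixture x, y. Starts 0.8 to 1.3 rad, limit 1.6. Stiff hinge, stays where left; about 1 to 2 N moves it 110 mm from the pivot
- strap_pivot (a point): the strap's pivot axis, at the height of the strap's top (48 mm above the bench)
- strap_push (a point): point on the centre line of the strap's top face, 120 mm from the pivot. The strap is a yellow bar 22 mm wide, 14 mm high (34 to 48 mm above the bench), ending 255 mm from the pivot; a black rubber pad under this point reaches down to 24.5 mm above the bench
- cam_lever (a joint): red lever's angle about its level hinge: 0 = down, flat over the strap, pointing along fixture -y (hard limit); 1.57 = upright. Starts 1.1 to 1.5, leaning a little over the board; limit 1.7. Stiff hinge, stays where left; about 3 to 5 N moves it 50 mm from the hinge. Push it from its outer (fixture +y) side, over and down
- lever_hinge (a point): middle of the lever's hinge pin, which lies along fixture x, 62 mm above the bench, at fixture y +125 mm. Blue cheeks beside it (39 mm over both in x, y 112 to 152 mm) and the blue column behind (50 mm wide in x, y 143 to 168 mm) end 76 mm above the bench; the strap's blue stop is at x +11 to +26 mm, y 105 to 143 mm, up to 50 mm high
- lever_end (a point): middle of the free end of the red cam lever, 75 mm from its hinge. The red handle is 22 mm wide and 12 mm thick, from 13 to 75 mm from the hinge, centred on the hinge line; when down its top is 68 mm above the bench
- board: green circuit board on an aluminium heat-spreader, 72 x 102 x 8 mm with chips up to 12 mm, loose in the fixture's shallow nest; origin at the centre of its underside, 12 mm above the bench; highest chip 24 mm above the bench. Not to be touched by the robot
- spool: copper-coloured solder spool standing on the bench, 60 mm diameter, 46 mm high; origin at the centre of its underside. Leave alone
- jar: amber flux jar with a black cap, 44 mm diameter, 60 mm high; origin at the centre of its underside. Leave alone
- tin: dark round tip-cleaner tin, 68 mm diameter, 42 mm high; origin at the centre of its underside. Leave alone
- screwdriver: screwdriver with an orange handle lying on the bench along its own x axis, 170 mm long, 26 mm high; origin at the middle of its underside. Leave alone

How it is judged (in metres and radians):
On the way, in this order (a step that is already met when the one before it is completed fails the run):
1. the strap is fully home over the board while the lever is still up (value of joint strap below 0.05 rad and value of joint cam_lever above 0.8 rad), for 0.2 s.
2. the cam lever is down flat with the strap home (value of joint strap below 0.05 rad and value of joint cam_lever below 0.08 rad), for 0.2 s.
At the end, for the whole second after the job is handed in: the strap is within 0.05 rad of home, the cam lever within 0.08 rad of flat, the board still lies in its nest (within 6 mm), and spool, jar, tin and screwdriver are within 20 mm of where they were (all of step 2 and horizontal distance between board and fixture below 0.006 m and angle between board's own z axis and vertical below 0.08 rad and distance of each of spool, jar, tin, screwdriver from where it was at the start of the episode below 0.02 m); the robot touches nothing.
It fails at once if the lever is pushed down before the strap is home (value of joint strap above 0.08 rad and value of joint cam_lever below 0.7 rad).
It fails at once if the robot touches the board (contact force between board and the fingers above 0.5 N or contact force between board and the arm above 0.5 N).
It fails at once if the board is lifted or shifted out of its nest (distance of board from where it was at the start of the episode above 0.006 m).
It fails at once if a bystander is lifted, shifted or tipped (distance of any of spool, jar, tin, screwdriver from where it was at the start of the episode above 0.02 m or angle between any of spool, jar, tin's own z axis and vertical above 0.4 rad).
It also fails if it takes over 53 s, if anything falls off the work surface, if the arm or the gripper's body presses on something with over 40 N, if the wrist force passes 120 N, or if a joint passes its speed limit or range.

## Working session

There is one attempt and no reset: what is moved stays moved. The work goes in short steps, Python scripts to look and compute and a tool call to move; the robot and the scene stay as the last step left them, time stands still between calls to the robot, and variables do not carry over. Pictures are saved under pics/ and viewed, at most 10 in all, crops included, and the job is handed in when it is done.

Besides the shell and the picture viewer there is one more tool, called after "Emit:" by a JSON object that holds its "api" and its "payload". step_arm: Moves the arm, as the interface text tells. Its arguments: {"type":"object","properties":{"targets":{"type":"array","items":{"type":"object","properties":{"angular":{"type":"array","items":{"type":"number","minimum":-1,"maximum":1}},"dp":{"type":"array","items":{"type":"number","minimum":-1,"maximum":1}},"fingers":{"type":"number"}}}},"newtons":{"type":"number"}},"required":["targets"]}

```bash
mkdir -p pics; cat > h.py <<'E'
import numpy as np,cv2
from bench import *
def K(c):
    p=camera_params(c);f=210/np.tan(np.radians(p['vfov']/2))
    return np.array([[f,0,p['cx']],[0,f,p['cy']],[0,0,1]]),np.array(p['D'],float),np.array(p['R']),np.array(p['t'],float)
def ray(c,uv):
    k,D,R,t=K(c);x=cv2.undistortPoints(np.array([[uv]],float),k,D)[0,0]
    return -R.T@t,R.T@np.array([x[0],x[1],1])
def atz(c,uv,z):
    o,d=ray(c,uv);return o+d*(z-o[2])/d[2]
def proj(c,X):
    k,D,R,t=K(c);return cv2.projectPoints(np.array(X,float).reshape(-1,1,3),cv2.Rodrigues(R)[0],t,k,D)[0][:,0]
def tri(obs):
    A=0;b=0
    for c,uv in obs:
        o,d=ray(c,uv);d=d/np.linalg.norm(d);P=np.eye(3)-np.outer(d,d);A=A+P;b=b+P@o
    return np.linalg.solve(A,b)
E
python3 - <<'E'
from h import *
np.set_printoptions(precision=1,suppress=True)
ims=[]
for c in('side','top'):
    im=snapshot(c);cv2.imwrite(f'pics/{c}0.png',im)
    k,D,R,t=K(c);print(c,-R.T@t,k[0,0])
Z=dict(fixture=0,strap_pivot=48,strap_push=48,lever_hinge=62,lever_end=None,board=12,spool=0,jar=0,tin=0,screwdriver=0)
for n,z in Z.items():
    ob=[]
    for c in('side','top'):
        r=pinpoint(c,n)
        for q in r[:2]: print(n,c,np.array(q['at']),round(q['conf'],2),atz(c,q['at'],z) if z is not None else '')
        if r: ob.append((c,r[0]['at']))
    if len(ob)==2: print('  tri',tri(ob))
print(sense())
E
```

```text
side [ 546.2 -699.4  495.2] 411.39322175550825
top [ 438.3  -59.9 1153.3] 489.03078718562926
fixture side [285.4 230.5] 0.61 [612.4 -46.1   0. ]
fixture top [230.6 193.2] 0.45 [617.8  82.4   0. ]
  tri [ 630.5   95.4 -106.6]
strap_pivot side [301.3 250. ] 0.85 [ 628.6 -165.2   48. ]
strap_pivot side [349.8 244.1] 0.62 [ 714.8 -152.9   48. ]
strap_pivot top [335.3 186.4] 0.81 [ 624.9 -163.5   48. ]
  tri [ 627.  -163.7   46.5]
strap_push side [244.  225.4] 0.98 [531.4 -91.2  48. ]
strap_push top [308.2 228.7] 0.68 [ 528.1 -100.5   48. ]
  tri [ 529.6 -100.1   54.3]
lever_hinge side [275.6 173.3] 0.95 [599.1  76.9  62. ]
lever_hinge side [241.9 226.2] 0.64 [ 528.2 -112.4   62. ]
lever_hinge top [224.3 200.3] 0.97 [592.   88.8  62. ]
  tri [596.5  90.   54.2]
lever_end side [273.6 143.6] 0.76 
lever_end side [331.6 342.5] 0.17 
lever_end top [228.5 195. ] 0.42 
  tri [593.1  70.1 135.4]
board side [286.6 222.4] 0.87 [615.3 -35.2  12. ]
board top [280.5 193.9] 0.9 [613.7 -37.2  12. ]
  tri [614.3 -37.2  13.4]
spool side [335.6 202.1] 0.63 [732.   53.6   0. ]
spool top [241.3 146.5] 0.82 [732.2  57.8   0. ]
  tri [733.   58.1  -3. ]
jar top [304. 148.] 0.6 [727.5 -94.    0. ]
tin side [203.9 190.1] 0.61 [436.8 114.5   0. ]
tin top [218.6 270.7] 0.74 [434.  108.7   0. ]
tin top [226.8 198.7] 0.69 [604.6  91.3   0. ]
  tri [435.8 108.4   3.5]
screwdriver side [332.8 344. ] 0.77 [ 660.3 -324.3    0. ]
screwdriver top [401.2 174. ] 0.83 [ 662.6 -327.2    0. ]
  tri [ 660.8 -326.4    3. ]
{'time': 1.1, 'joint_pos': array([62.1,  7.5, 85.3, -0. , 87.3, -4.9]), 'qd': array([ 0.1, -0. ,  0. , -0. ,  0. ,  0. ]), 'joint_efforts': array([  0. , -56.9, -50.1,  -0. ,   0. ,  -0. ]), 'tool_pos': array([234.1, 552.5, 231.3]), 'tcp_rot': array([-180.,    0.,  157.]), 'ft_force': array([0.5, 0.2, 1.1]), 'wrist_torque': array([ 0.,  0., -0.]), 'grip_force': 0.0, 'finger_gap': 85.16595622745311}
```

View pics/side0.png

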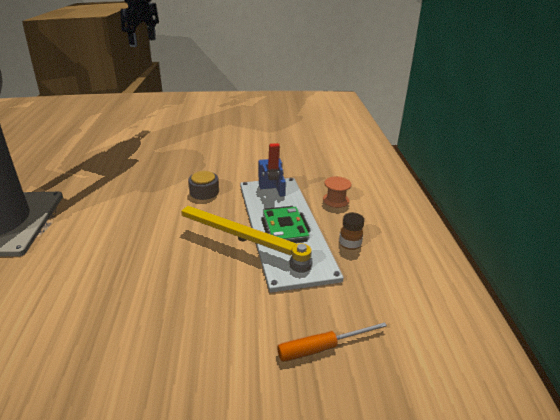

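View pics/top0.png

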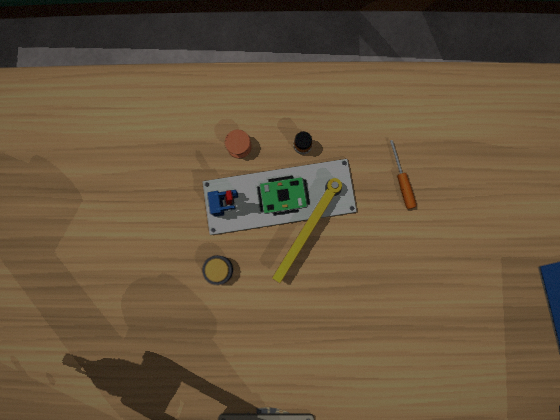

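The side view shows the yellow strap open towards the robot (pivot ~(300,250), end ~(185,212)). The red lever is upright at ~(274,155), the tin at (203,185), and the spool and jar are on the far side. The top view agrees: base corners at about (204,181), (350,160), (356,211) and (212,235), strap end (278,279). Next I'll pin the fixture frame down from its outline.

```bash
cat >> h.py <<'E'
def todp(P,yaw=None):
    from scipy.spatial.transform import Rotation as Ro
    s=sense();R=Ro.from_euler('xyz',s['tcp_rot'],degrees=True).as_matrix()
    d=R.T@(np.array(P)-s['tool_pos'])/200
    a=None if yaw is None else (Ro.from_matrix(R.T)*Ro.from_euler('xyz',[180,0,yaw],degrees=True)).as_rotvec()/np.pi
    return np.round(d,4),None if a is None else np.round(a,4)
E
python3 - <<'E'
from h import *
np.set_printoptions(precision=3,suppress=True)
ms={n:masks_of('top',n) for n in('fixture','strap','cam_lever')}
for n,r in ms.items():
    for q in r[:2]: print(n,q['conf'],q['pixels'].sum(),q['at'])
m=ms['fixture'][0]['pixels'].astype(np.uint8)
# base outline on z=12
cs=max(cv2.findContours(m,0,1)[0],key=cv2.contourArea)[:,0]
W=np.array([atz('top',p,12)[:2] for p in cs],np.float32)
r=cv2.minAreaRect(W);print(r,cv2.boxPoints(r))
st=ms['strap'][0]['pixels'].astype(np.uint8)
P=np.array([atz('top',p,48)[:2] for p in np.argwhere(st)[:,::-1][::4]],np.float32)
print('strap',cv2.fitLine(P,2,0,.01,.01).ravel(),cv2.boxPoints(cv2.minAreaRect(P)))
print(todp([490,-121,200],96.6))
E
```

```text
fixture 0.61 7636 [284.3, 212.1]
fixture 0.49 1198 [304.2, 230.2]
strap 0.88 1141 [303.2, 231.8]
cam_lever 0.48 79 [229.4, 197.9]
((543.4962158203125, -43.20503234863281), (265.6489562988281, 351.58380126953125), 8.905080795288086) [[ 385.061  109.907]
 [ 439.485 -237.439]
 [ 701.932 -196.317]
 [ 647.507  151.029]]
strap [  0.849  -0.528 525.745 -96.991] [[ 409.026  -36.234]
 [ 631.868 -181.185]
 [ 647.544 -157.086]
 [ 424.701  -12.135]]
(array([-2.492, -2.601,  0.157]), array([-0.   ,  0.   ,  0.336]))
```

Emit:
{"api": "step_arm", "payload": {"targets": [{"dp":[-0.12,-0.12,0],"angular":[0,0,0],"fingers":1},{"dp":[-0.26,-0.27,0],"angular":[0,0,0],"fingers":1},{"dp":[-0.4,-0.42,0],"angular":[0,0,0],"fingers":1},{"dp":[-0.54,-0.56,0],"angular":[0,0,0],"fingers":1},{"dp":[-0.66,-0.69,0],"angular":[0,0,0],"fingers":1},{"dp":[-0.78,-0.81,0],"angular":[0,0,0],"fingers":1},{"dp":[-0.9,-0.94,0],"angular":[0,0,0],"fingers":1},{"dp":[-0.95,-1,0],"angular":[0,0,0],"fingers":1}]}}

```text
time: 2.25
tool_pos: [331.5, 292.9, 231.5]
tcp_rot: [180.0, 0.0, 156.9]
ft_force: [-0.6, -0.4, -0.2]
finger_gap: 0.0
grip_force: 0.0
```

Emit:
{"api": "step_arm", "payload": {"targets": [{"dp":[-0.12,-0.12,0],"angular":[0,0,0],"fingers":1},{"dp":[-0.26,-0.27,0],"angular":[0,0,0],"fingers":1},{"dp":[-0.4,-0.42,0],"angular":[0,0,0],"fingers":1},{"dp":[-0.54,-0.56,0],"angular":[0,0,0],"fingers":1},{"dp":[-0.66,-0.69,0],"angular":[0,0,0],"fingers":1},{"dp":[-0.78,-0.81,0],"angular":[0,0,0],"fingers":1},{"dp":[-0.9,-0.94,0],"angular":[0,0,0],"fingers":1},{"dp":[-0.95,-1,0],"angular":[0,0,0],"fingers":1}]}}

```text
time: 3.25
tool_pos: [428.4, 34.9, 231.4]
tcp_rot: [180.0, 0.0, 157.0]
ft_force: [-0.0, 0.7, -0.5]
finger_gap: 0.3
grip_force: 0.0
```

```bash
python3 - <<'E'
from h import *
np.set_printoptions(precision=3,suppress=True)
im=cv2.imread('pics/top0.png')
sc=cv2.imread('pics/top0.png').astype(int)
# light grey aluminium in a window round the fixture, plus hull
hsv=cv2.cvtColor(im,cv2.COLOR_BGR2HSV);m=((hsv[...,1]<45)&(hsv[...,2]>120)).astype(np.uint8)
w=np.zeros_like(m);w[150:245,195:365]=1;m=cv2.morphologyEx(m*w,cv2.MORPH_OPEN,np.ones((3,3)))
cs=max(cv2.findContours(m,0,1)[0],key=cv2.contourArea)[:,0]
W=np.array([atz('top',p,12)[:2] for p in cs],np.float32)
r=cv2.minAreaRect(W);B=cv2.boxPoints(r);print(r,B)
cv2.imwrite('pics/m.png',m*255)
s=sense();print(s['time'],s['tool_pos'],s['tcp_rot'],s['finger_gap'],todp([490,-121,200],96.6))
E
```

```text
((609.3068237304688, -33.236083984375), (127.14923858642578, 345.9644470214844), 8.666900634765625) [[ 520.391  128.191]
 [ 572.525 -213.823]
 [ 698.222 -194.663]
 [ 646.089  147.351]]
3.25 [428.364  34.865 231.36 ] [179.989   0.006 156.953] 0.2985158981689093 (array([-0.589, -0.597,  0.157]), array([ 0.   , -0.   ,  0.335]))
```

```bash
cat >> h.py <<'E'
O=np.array([611.5,-40]);EX=np.array([.9886,.151]);EY=np.array([-.151,.9886]);YAW=98.7
def F(x,y,z): return np.r_[O+x*EX+y*EY,z]
def G(P): d=np.array(P)[:2]-O; return d@EX,d@EY,P[2]
E
python3 - <<'E'
from h import *
print(todp(F(-132,-66,120),YAW))
E
```

```text
(array([-0.6013, -0.6139,  0.5568]), array([1.000e-04, 0.000e+00, 3.236e-01]))
```

Emit:
{"api": "step_arm", "payload": {"targets": [{"dp":[-0.1,-0.1,0.05],"angular":[0,0,0.05],"fingers":1},{"dp":[-0.2,-0.2,0.1],"angular":[0,0,0.1],"fingers":1},{"dp":[-0.3,-0.3,0.2],"angular":[0,0,0.15],"fingers":1},{"dp":[-0.4,-0.4,0.3],"angular":[0,0,0.2],"fingers":1},{"dp":[-0.5,-0.51,0.4],"angular":[0,0,0.25],"fingers":1},{"dp":[-0.6,-0.61,0.5],"angular":[0,0,0.3],"fingers":1},{"dp":[-0.6,-0.614,0.555],"angular":[0,0,0.3236],"fingers":1},{"dp":[-0.6,-0.614,0.555],"angular":[0,0,0.3236],"fingers":1}]}}

```text
time: 4.25
tool_pos: [489.8, -123.2, 119.1]
tcp_rot: [-179.9, -0.1, 98.8]
ft_force: [0.2, 0.5, 0.6]
finger_gap: 0.2
grip_force: 0.0
```

```bash
python3 - <<'E'
from h import *
np.set_printoptions(precision=3,suppress=True)
a=cv2.resize(snapshot('side')[130:340,140:420],None,fx=2,fy=2);b=cv2.resize(snapshot('top')[120:330,170:450],None,fx=2,fy=2)
cv2.imwrite('pics/c1.png',np.vstack([a[:300],b[:300]]) if 0 else cv2.resize(np.hstack([a,b]),(800,300)))
for n in('strap_pivot','strap_push','lever_hinge','lever_end'):
    for c in('side','top'):
        for q in pinpoint(c,n)[:1]: print(n,c,q['at'],q['conf'],G(atz(c,q['at'],dict(strap_pivot=48,strap_push=48,lever_hinge=62,lever_end=135)[n])))
print(todp(F(-132,-66,38)))
E
```

```text
strap_pivot side [300.8, 249.9] 0.97 (np.float64(-2.7288420721219926), np.float64(-125.8934116873494), np.float64(48.0))
strap_pivot top [334.5, 184.6] 0.56 (np.float64(-0.9829880156694065), np.float64(-123.01543549764197), np.float64(48.0))
strap_push side [239.9, 225.2] 0.55 (np.float64(-94.20564503274369), np.float64(-36.463131345562154), np.float64(48.00000000000006))
strap_push top [309.9, 227.6] 0.61 (np.float64(-89.70759145345771), np.float64(-51.42912406734871), np.float64(48.0))
lever_hinge side [272.4, 173.1] 0.61 (np.float64(-1.260602795782311), np.float64(119.60270614642745), np.float64(62.0))
lever_hinge top [225.9, 199.7] 0.89 (np.float64(0.952423352028555), np.float64(126.50276816892274), np.float64(62.0))
lever_end side [272.7, 145.0] 0.62 (np.float64(-4.264462717506136), np.float64(106.29949516710757), np.float64(134.99999999999994))
lever_end top [231.8, 194.0] 0.69 (np.float64(-0.6762995196449518), np.float64(104.45726258725767), np.float64(135.0))
(array([-0.006,  0.001,  0.413]), None)
```

View pics/c1.png

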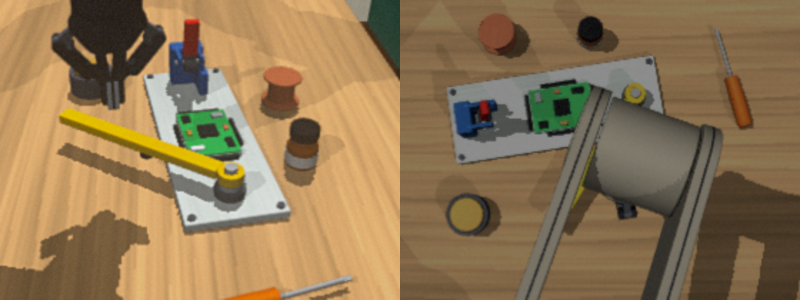

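The tool stands on the open side of the strap (fingertips at crop (113,95), strap beyond it), so I'll descend and sweep it round.

Emit:
{"api": "step_arm", "payload": {"targets": [{"dp":[0,0,0.1],"angular":[0,0,0],"fingers":1},{"dp":[-0.006,0,0.2],"angular":[0,0,0],"fingers":1},{"dp":[-0.006,0,0.3],"angular":[0,0,0],"fingers":1},{"dp":[-0.006,0,0.38],"angular":[0,0,0],"fingers":1},{"dp":[-0.006,0,0.41],"angular":[0,0,0],"fingers":1},{"dp":[-0.006,0,0.41],"angular":[0,0,0],"fingers":1},{"dp":[-0.006,0,0.41],"angular":[0,0,0],"fingers":1},{"dp":[-0.006,0,0.41],"angular":[0,0,0],"fingers":1}]}}

```text
time: 5.75
tool_pos: [491.3, -125.4, 39.1]
tcp_rot: [179.9, 0.0, 98.8]
ft_force: [-0.4, 0.6, 0.8]
finger_gap: -0.1
grip_force: 0.0
```

Emit:
{"api": "step_arm", "payload": {"targets": [{"dp":[0.048,0.038,0],"angular":[0,0,0],"fingers":1},{"dp":[0.0965,0.075,0],"angular":[0,0,0],"fingers":1},{"dp":[0.15,0.116,0],"angular":[0,0,0],"fingers":1},{"dp":[0.204,0.158,0],"angular":[0,0,0],"fingers":1},{"dp":[0.25,0.211,0],"angular":[0,0,0],"fingers":1},{"dp":[0.295,0.265,0],"angular":[0,0,0],"fingers":1},{"dp":[0.33,0.328,0],"angular":[0,0,0],"fingers":1},{"dp":[0.365,0.39,0],"angular":[0,0,0],"fingers":1}]}}

```text
time: 6.75
tool_pos: [557.3, -40.5, 38.2]
tcp_rot: [-180.0, 0.0, 98.8]
ft_force: [-0.1, -1.5, 0.5]
finger_gap: 0.3
grip_force: 0.6
```

```bash
python3 - <<'E'
from h import *
s=sense();print(s['tool_pos'],G(s['tool_pos']),s['ft_force'])
a=cv2.resize(snapshot('side')[130:340,140:420],None,fx=2,fy=2);b=cv2.resize(snapshot('top')[120:330,170:450],None,fx=2,fy=2)
cv2.imwrite('pics/c2.png',cv2.resize(np.hstack([a,b]),(800,300)))
print(todp(F(-25.5,15,38)))
E
```

```text
[557.34552574 -40.52171178  38.22131473] (np.float64(-53.615891733453836), np.float64(7.661561343548146), np.float64(38.221314732150404)) [-0.13074689 -1.5138735   0.54138385]
(array([0.0346, 0.1375, 0.0023]), None)
```

View pics/c2.png

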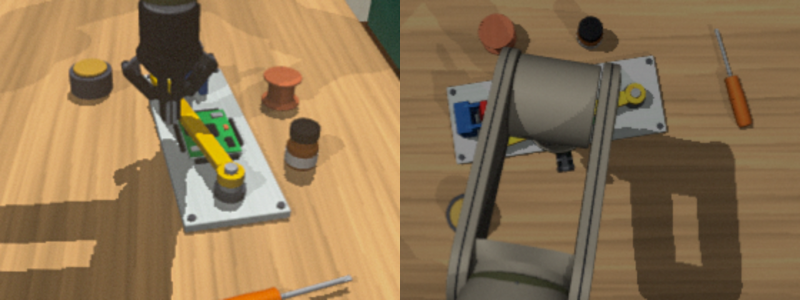

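The strap is following the finger and now points nearly home over the board. Pushing on slowly to the stop.

Emit:
{"api": "step_arm", "payload": {"targets": [{"dp":[0.01,0.03,0],"angular":[0,0,0],"fingers":1},{"dp":[0.02,0.06,0],"angular":[0,0,0],"fingers":1},{"dp":[0.03,0.09,0],"angular":[0,0,0],"fingers":1},{"dp":[0.035,0.11,0],"angular":[0,0,0],"fingers":1},{"dp":[0.035,0.12,0],"angular":[0,0,0],"fingers":1},{"dp":[0.035,0.13,0],"angular":[0,0,0],"fingers":1},{"dp":[0.035,0.135,0],"angular":[0,0,0],"fingers":1},{"dp":[0.035,0.14,0],"angular":[0,0,0],"fingers":1}]}}

```text
time: 7.85
tool_pos: [583.1, -29.8, 38.3]
tcp_rot: [-180.0, -0.0, 98.8]
ft_force: [-1.3, 0.8, 0.6]
finger_gap: 0.0
grip_force: 0.6
```

Emit:
{"api": "step_arm", "payload": {"targets": [{"dp":[0,0.005,0],"angular":[0,0,0],"fingers":1},{"dp":[0,0.01,0],"angular":[0,0,0],"fingers":1},{"dp":[0,0.015,0],"angular":[0,0,0],"fingers":1},{"dp":[0,0.02,0],"angular":[0,0,0],"fingers":1},{"dp":[0,0.02,0],"angular":[0,0,0],"fingers":1},{"dp":[0,0.02,0],"angular":[0,0,0],"fingers":1},{"dp":[0,0.02,0],"angular":[0,0,0],"fingers":1},{"dp":[0,0.02,0],"angular":[0,0,0],"fingers":1}]}}

```text
time: 8.85
tool_pos: [584.4, -29.6, 37.9]
tcp_rot: [-179.7, -0.0, 98.8]
ft_force: [-15.9, -1.4, 11.1]
finger_gap: -0.3
grip_force: 9.3
```

Contact force jumped to 16 N with the motion stopped, so the strap is at its stop. Backing off sideways, then up.

Emit:
{"api": "step_arm", "payload": {"targets": [{"dp":[0,-0.05,0],"angular":[0,0,0],"fingers":1},{"dp":[0,-0.15,0],"angular":[0,0,0],"fingers":1},{"dp":[0,-0.25,-0.1],"angular":[0,0,0],"fingers":1},{"dp":[0,-0.35,-0.3],"angular":[0,0,0],"fingers":1},{"dp":[0,-0.45,-0.5],"angular":[0,0,0],"fingers":1},{"dp":[0,-0.5,-0.7],"angular":[0,0,0],"fingers":1},{"dp":[0,-0.5,-0.8],"angular":[0,0,0],"fingers":1},{"dp":[0,-0.5,-0.8],"angular":[0,0,0],"fingers":1}]}}

```text
time: 9.85
tool_pos: [489.8, -45.0, 200.5]
tcp_rot: [179.7, 0.1, 98.8]
ft_force: [-0.6, 0.3, -0.2]
finger_gap: -0.3
grip_force: 0.0
```

```bash
python3 - <<'E'
from h import *
s=sense();print(s['time'],G(s['tool_pos']),s['ft_force'])
im=snapshot('side');t=snapshot('top')
cv2.imwrite('pics/c3.png',np.hstack([cv2.resize(im[130:290,215:355],(400,457)),cv2.resize(t[140:250,190:370],(400,245))[:, :] if 0 else cv2.resize(t[110:270,190:330],(400,457))]))
for n in('strap_push','lever_hinge','lever_end'):
    for c in('side','top'):
        for q in pinpoint(c,n)[:1]: print(n,c,q['at'],round(q['conf'],2),np.round(G(atz(c,q['at'],dict(strap_push=48,lever_hinge=62,lever_end=135)[n])),1))
print(proj('side',[F(0,125,62),F(0,110,135),F(0,135,48)]))
E
```

```text
9.85 (np.float64(-121.09186178917123), np.float64(13.45230830195526), np.float64(200.52499820264453)) [-0.58925624  0.32764827 -0.20691504]
strap_push side [285.8, 206.7] 0.83 [ 2.5  7.3 48. ]
strap_push top [285.1, 192.8] 0.61 [-2.1 -8.2 48. ]
lever_hinge side [274.7, 174.1] 0.98 [  2.7 114.4  62. ]
lever_hinge top [226.5, 199.9] 0.9 [  0.3 125.2  62. ]
lever_end side [274.4, 144.4] 0.76 [ -0.3 108.5 135. ]
[[272.46306053 171.85412516]
 [274.3711911  144.07567969]
 [271.47041495 175.25494533]]
```

View pics/c3.png

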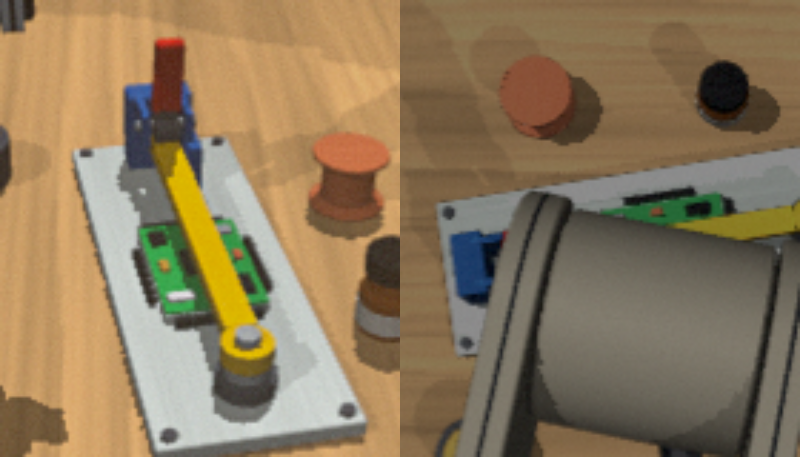

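Strap lies straight along the fixture against the stop (side crop, pivot (247,340) to latch (170,150)) and the red lever is still up at (168,75). Going to the lever's outer side.

Emit:
{"api": "step_arm", "payload": {"targets": [{"dp":[0.12,0.1,0],"angular":[0,0,0],"fingers":1},{"dp":[0.25,0.2,0],"angular":[0,0,0],"fingers":1},{"dp":[0.38,0.31,0],"angular":[0,0,0],"fingers":1},{"dp":[0.5,0.42,0],"angular":[0,0,0],"fingers":1},{"dp":[0.62,0.52,0],"angular":[0,0,0],"fingers":1},{"dp":[0.71,0.6,0],"angular":[0,0,0],"fingers":1},{"dp":[0.71,0.605,0.1],"angular":[0,0,0],"fingers":1},{"dp":[0.71,0.605,0.2],"angular":[0,0,0],"fingers":1}]}}

```text
time: 11.25
tool_pos: [585.5, 113.8, 156.1]
tcp_rot: [-179.9, 0.0, 98.8]
ft_force: [-0.9, -0.9, -0.8]
finger_gap: -0.1
grip_force: 0.0
```

Emit:
{"api": "step_arm", "payload": {"targets": [{"dp":[0,0,0.07],"angular":[0,0,0],"fingers":1},{"dp":[0,0,0.14],"angular":[0,0,0],"fingers":1},{"dp":[0,0,0.2],"angular":[0,0,0],"fingers":1},{"dp":[0,0,0.2],"angular":[0,0,0],"fingers":1},{"dp":[0,0,0.2],"angular":[0,0,0],"fingers":1},{"dp":[0,0,0.2],"angular":[0,0,0],"fingers":1},{"dp":[0,0,0.2],"angular":[0,0,0],"fingers":1},{"dp":[0,0,0.2],"angular":[0,0,0],"fingers":1}]}}

```text
time: 12.25
tool_pos: [586.4, 114.3, 118.6]
tcp_rot: [180.0, 0.0, 98.8]
ft_force: [-0.4, 1.2, -1.2]
finger_gap: -0.2
grip_force: 0.0
```

```bash
python3 - <<'E'
from h import *
s=sense();g=G(s['tool_pos']);print(s['time'],g,s['ft_force'])
cv2.imwrite('pics/c4.png',cv2.resize(snapshot('side')[90:250,180:360],(720,600)[:2]))
for th in(1.35,1.15,.95,.75,.55,.35,.2,.1,0,-.05):
    y=125-60*np.cos(th)+6*np.sin(th)+11;z=62+60*np.sin(th)+6*np.cos(th)
    print(th,round(y),round(z),np.round([(y-g[1])/200,-g[0]/200,(g[2]-z)/200],3))
E
```

```text
12.25 (np.float64(-1.5389422310655498), np.float64(156.3115749969675), np.float64(118.61154761463108)) [-0.36157556  1.17374004 -1.23682986]
1.35 129 122 [-0.138  0.008 -0.016]
1.15 117 119 [-0.197  0.008 -0.003]
0.95 106 114 [-0.252  0.008  0.022]
0.75 96 107 [-0.301  0.008  0.057]
0.55 88 98 [-0.342  0.008  0.101]
0.35 82 88 [-0.373  0.008  0.152]
0.2 78 80 [-0.39   0.008  0.194]
0.1 77 74 [-0.397  0.008  0.223]
0 76 68 [-0.402  0.008  0.253]
-0.05 76 65 [-0.403  0.008  0.268]
```

View pics/c4.png

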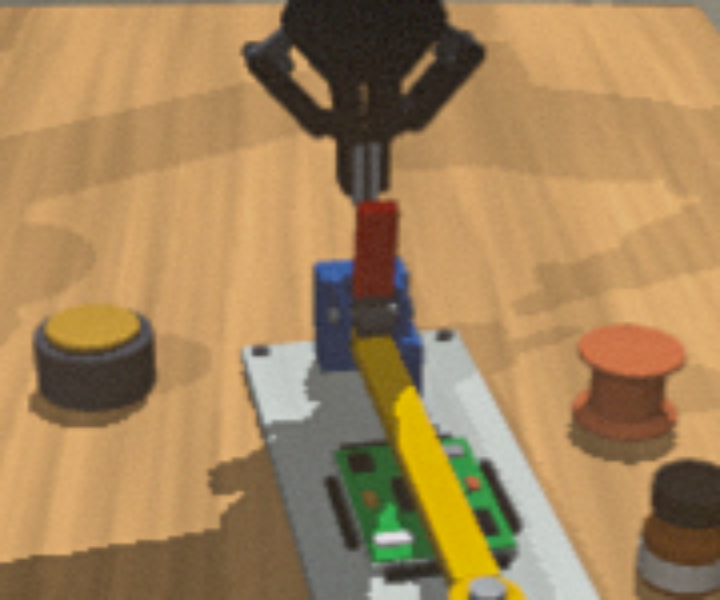

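The closed fingers hang behind the red lever and line up with it: fingertips (363,190), lever top (378,205). Now the arc over and down.

Emit:
{"api": "step_arm", "payload": {"targets": [{"dp":[-0.07,0.012,0],"angular":[0,0,0],"fingers":1},{"dp":[-0.138,0.012,0],"angular":[0,0,0],"fingers":1},{"dp":[-0.167,0.012,0],"angular":[0,0,0],"fingers":1},{"dp":[-0.197,0.012,0.005],"angular":[0,0,0],"fingers":1},{"dp":[-0.225,0.012,0.013],"angular":[0,0,0],"fingers":1},{"dp":[-0.252,0.012,0.022],"angular":[0,0,0],"fingers":1},{"dp":[-0.277,0.012,0.039],"angular":[0,0,0],"fingers":1},{"dp":[-0.301,0.012,0.057],"angular":[0,0,0],"fingers":1}]}}

```text
time: 13.3
tool_pos: [597.9, 54.6, 106.9]
tcp_rot: [180.0, 0.0, 98.8]
ft_force: [-2.1, 2.1, 1.3]
finger_gap: 0.0
grip_force: 1.5
```

Emit:
{"api": "step_arm", "payload": {"targets": [{"dp":[-0.02,0,0.022],"angular":[0,0,0],"fingers":1},{"dp":[-0.041,0,0.044],"angular":[0,0,0],"fingers":1},{"dp":[-0.057,0,0.07],"angular":[0,0,0],"fingers":1},{"dp":[-0.072,0,0.095],"angular":[0,0,0],"fingers":1},{"dp":[-0.08,0,0.115],"angular":[0,0,0],"fingers":1},{"dp":[-0.089,0,0.137],"angular":[0,0,0],"fingers":1},{"dp":[-0.093,0,0.15],"angular":[0,0,0],"fingers":1},{"dp":[-0.096,0,0.166],"angular":[0,0,0],"fingers":1}]}}

```text
time: 14.3
tool_pos: [600.9, 36.0, 73.7]
tcp_rot: [180.0, 0.0, 98.8]
ft_force: [1.2, -2.1, 3.4]
finger_gap: 0.0
grip_force: 1.6
```

Contact force 3 N up; pressing on down to the stop.

Emit:
{"api": "step_arm", "payload": {"targets": [{"dp":[-0.002,0,0.008],"angular":[0,0,0],"fingers":1},{"dp":[-0.004,0,0.016],"angular":[0,0,0],"fingers":1},{"dp":[-0.005,0,0.022],"angular":[0,0,0],"fingers":1},{"dp":[-0.005,0,0.027],"angular":[0,0,0],"fingers":1},{"dp":[-0.005,0,0.032],"angular":[0,0,0],"fingers":1},{"dp":[-0.005,0,0.035],"angular":[0,0,0],"fingers":1},{"dp":[-0.005,0,0.035],"angular":[0,0,0],"fingers":1},{"dp":[-0.005,0,0.035],"angular":[0,0,0],"fingers":1}]}}

```text
time: 15.3
tool_pos: [601.1, 35.1, 67.8]
tcp_rot: [180.0, 0.0, 98.8]
ft_force: [-2.6, -1.4, 11.4]
finger_gap: 0.2
grip_force: 5.6
```

Emit:
{"api": "step_arm", "payload": {"targets": [{"dp":[0,0,0.005],"angular":[0,0,0],"fingers":1},{"dp":[0,0,0.01],"angular":[0,0,0],"fingers":1},{"dp":[0,0,0.01],"angular":[0,0,0],"fingers":1},{"dp":[0,0,0.01],"angular":[0,0,0],"fingers":1},{"dp":[0,0,-0.1],"angular":[0,0,0],"fingers":1},{"dp":[0,0,-0.3],"angular":[0,0,0],"fingers":1},{"dp":[0,0,-0.5],"angular":[0,0,0],"fingers":1},{"dp":[0,0,-0.7],"angular":[0,0,0],"fingers":1}]}}

```text
time: 16.3
tool_pos: [599.9, 35.5, 206.9]
tcp_rot: [-179.9, -0.0, 98.8]
ft_force: [-0.1, -0.5, -0.2]
finger_gap: -0.1
grip_force: 0.0
```

Emit:
{"api": "step_arm", "payload": {"targets": [{"dp":[0,-0.1,0],"angular":[0,0,0],"fingers":1},{"dp":[0,-0.25,0],"angular":[0,0,0],"fingers":1},{"dp":[0,-0.4,0],"angular":[0,0,0],"fingers":1},{"dp":[0,-0.55,0],"angular":[0,0,0],"fingers":1},{"dp":[0,-0.65,0],"angular":[0,0,0],"fingers":1},{"dp":[0,-0.7,0],"angular":[0,0,0],"fingers":1},{"dp":[0,-0.7,0],"angular":[0,0,0],"fingers":1},{"dp":[0,-0.7,0],"angular":[0,0,0],"fingers":1}]}}

```text
time: 17.3
tool_pos: [463.0, 13.9, 206.7]
tcp_rot: [180.0, -0.0, 98.8]
ft_force: [0.3, 0.1, -0.2]
finger_gap: 0.2
grip_force: 0.0
```

```bash
python3 - <<'E'
from h import *
s=sense();print(s['time'],G(s['tool_pos']),s['ft_force'])
cv2.imwrite('pics/c5.png',cv2.resize(snapshot('side')[130:290,180:360],(720,600)))
E
```

```text
17.3 (np.float64(-138.7175959579875), np.float64(75.70481265485223), np.float64(206.66239883581488)) [ 0.26139601  0.11641951 -0.22581785]
```

View pics/c5.png

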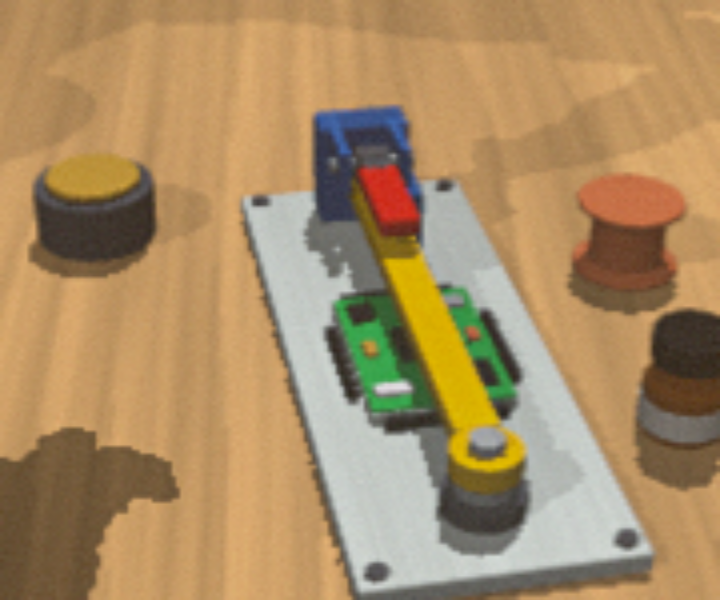

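The red lever lies flat on the strap (end near (400,220)), the strap is home, the board is in its nest, and tin, spool and jar are undisturbed. One quick numeric check of the lever end before handing in.

```bash
python3 - <<'E'
from h import *
for th in(0,.08,.16): print(th,[((p-[180,130])*[4,3.75]).round() for p in proj('side',[F(0,125-75*np.cos(th)+6*np.sin(th),62+75*np.sin(th)+6*np.cos(th)),F(0,125-75*np.cos(th)-6*np.sin(th),62+75*np.sin(th)-6*np.cos(th))])])
im=cv2.imread('pics/c5.png').astype(int);m=(im[...,2]>110)&(im[...,1]<60)&(im[...,0]<60);r=np.argwhere(m[150:260,340:430]);print(r.min(0)+[150,340],r.max(0)+[150,340])
E
```

```text
0 [array([400., 214.]), array([400., 233.])]
0.08 [array([400., 203.]), array([400., 223.])]
0.16 [array([400., 193.]), array([400., 214.])]
[166 358] [234 418]
```

The lever end's lowest row is 234, and 233 is what a flat lever would give. Handing in.

```bash
python3 -c "
from bench import *
print(hand_in())"
```

```text
the job is handed in; nothing more can be done
None
```

The job is handed in at about 17 s of the 53 s limit: the strap is home against its stop, the lever was then pushed flat over it, the board and the tin, spool and jar look unmoved in the last picture (the screwdriver was outside that crop), and the arm is clear; the hand-in returned no verdict.

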